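# Put a water meter together in its body

## Task

Put the taken-apart water meter together in the brass meter body on its stand, one part after another from the inside out: the white measuring chamber down into the bore, the blue impeller onto the pin inside it, the orange cover plate on top to close the chamber, the black register over the cover's dome, and last the brass head ring over it all and down into the body's mouth. Every part must sit upright and fully home and be let go; the ring is only set in, not screwed. Leave the caliper, the red-handled pliers and the green circuit board where they lie.

Things in the scene. Friction and masses are not known exactly. Their poses are not given: they have to be found in the camera images.
- meter_body: Brass meter body, open bowl 88 mm across, fixed on a grey stand. Origin: bench level under the bore; z up; pipe ends along y to +-68 mm, 45 mm high. Bowl's upper face at z 52 mm. Stepped bore, 3 mm chamfers: mouth 72 mm across down to a ledge at z 42 (seat of the head ring); then 52 mm across down to a floor at z 30 (seat of the chamber). Seated origins in z: 30, 34, 66, 74, 42 in goal order.
- chamber: White plastic cup, mouth up, 48 mm across outside (49 at the rim), 41 mm inside, 40 mm high, floor 4 mm thick, 2 mm chamfer inside the rim; in the middle a steel pin, 6 mm across, round tip 18 mm above the underside. Origin: centre of the underside; z up. 0.09 kg. Grasp across the outside near the rim; seated, the rim stands 18 mm above the body's upper face.
- impeller: Blue impeller, standing: disc and vanes 34 mm across, 19 mm high, and a stem 12 mm across up to 50 mm, steel tip. From below a hole 12 mm across and 20 mm deep takes the chamber's pin. Origin: centre of the underside; z up. 0.045 kg. Grasp the stem near its top; seated on the chamber's floor, the stem stands 14 mm out of the chamber.
- cover: Orange cover plate, dome up: spigot 36 mm across from z 0 to 4 mm (fits the chamber's mouth), disc 48 mm across from z 4 to 8 (rests on the chamber's rim), dome 24 mm across up to z 24, hollow from below (18 mm across, 21 deep) to clear the impeller's stem. Origin: centre of the underside; z up. 0.05 kg. Grasp the dome.
- register: Black register, white dial up: can 50 mm across, 17 mm high, then a dome 38 mm across up to 38 mm; below, a recess 29 mm across and 17 mm deep goes over the cover's dome. Origin: centre of the underside; z up. About 0.12 kg. Grasp the 38 mm dome. Seated, it stands on the cover's disc; it may be turned any way.
- head_ring: Brass sleeve 56 mm high, thread end down: 64 mm across the ribbed upper part, 68 mm over the lowest 12 mm; 57 mm inside, an inward lip at the top (z 50 to 56) leaves a 45 mm opening. Origin: centre of the underside; z up. About 0.32 kg. Grasp across the upper part. Seated on the ledge of the body's mouth; the register's dome looks out 14 mm at the top.
- caliper: Bystander: steel caliper with a black display, 70 x 200 x 13 mm, lying on the bench. Origin: centre of the underside. Not to be disturbed.
- long_nose: Bystander: long-nose pliers with red handles, 45 x 173 x 12 mm, lying on the bench. Origin: centre of the underside, long axis y. Not to be disturbed.
- module_board: Bystander: small green circuit board, 42 x 62 x 14 mm, lying on the bench. Origin: centre of the underside, long axis y. Not to be disturbed.
There are look-alikes about, which are no part of the job. Leave any turquoise look-alike of the chamber alone.

How it is judged:
By the outcome, as a careful person would: the job done as asked, in the order asked, and still so for the second after the job is handed in, with the robot touching nothing.
It also fails if it takes over 128 s, if anything falls off the work surface, if the arm or the gripper's body presses on something with over 40 N, if the wrist force passes 120 N, or if a joint passes its speed limit or range.

## Robot

A 6-joint arm with a two-finger parallel gripper is mounted at the origin on a cart in front of the work surface, level with it; the furniture and walls round the work are solid. World frame = base frame: x ahead of the robot, y to its left, z up, the work surface at z = 0. Lengths are in m, angles in rad, forces in N, time in s.
With the tool pointing down it reaches from about 0.3 to 0.775 m from the base axis. Payload 14.6 kg.
Tool frame: the origin (TCP) lies between the finger pads; the fingertips stand ctrl.tip_extent ahead of it and the grasp point (between the pads) lies 3 mm ahead of it (ctrl.tip_extent is the distance from the TCP to the fingertips, in m); z points along the fingers, y is the line along which they close (so a half turn about z gives the same grasp; the last joint's range is limited). The gripper opens to 94 mm and grips with 3 to 60 N. Pads are 16 mm wide; open, the fingers measure 119 mm over their backs; the gripper's body (75 mm by 177 mm) begins 78 mm behind the grasp point.
Start: joints at [1.09, 0.3, 1.521, -0, 1.321, -0.067], TCP at [0.221, 0.504, 0.227] pointing down, gripper open.
Joint ranges: [-3.03, 3.03], [-0.79, 2.21], [0.23, 2.52], [-1.04, 4.18], [0, 3.07], [-2.55, 2.55]. Speed limits (rad/s): [2.22, 2.22, 2.57, 3.14, 3.14, 3.14].

## Interface

Orientations are given as [roll, pitch, yaw] about the fixed x, y, z axes, in that order (R = Rz(yaw) Ry(pitch) Rx(roll)).
In Python, from station import ctrl, eyes gives the robot as it stands. The module is installed in compiled form; this text tells all that it offers.
- The arm moves only by the tool shift_gripper, called after ">>>" as name(argument=value, ...), one argument or row to a line, values as JSON. Schema: {"type":"object","properties":{"ticks":{"type":"object","properties":{"segments":{"type":"array","items":{"type":"array","items":{"type":"number"},"minItems":6,"maxItems":6},"minItems":1,"maxItems":10}},"additionalProperties":false,"required":["segments"]},"finger_gap":{"type":"number"},"clamp_n":{"type":"number"},"only":{"type":"string"},"quiet":{"type":"boolean"},"lines":{"type":"string"}},"required":["ticks"],"additionalProperties":false}. ticks is an object whose key "segments" holds a list of rows, 1 to 10 of them, each of 6 numbers: dx, dy, dz in m, then a rotation vector rx, ry, rz in rad; each row shifts and turns the commanded pose from where the row before left it, along the tool's axes as they then stand; what a row does not reach is not made up. A row lasts 1/10 s, in which the tool goes at most 0.05 m and 0.15 rad, less where a joint would pass 70% of its speed; a pose out of reach is approached as far as the arm can. finger_gap is the finger opening in m, set as the call begins (left out keeps the last). The fingers move at their own pace and stop on an object; clamp_n is the grip in N (left out, the last holds). Time passes only in rows, so rows that do not move let the fingers close. The tool returns the time, the measured TCP pose, the force, the opening and the grip force at its end. only (a regular expression) keeps the lines of the reply that match it, lines (a string "A,B") keeps lines A to B, and quiet returns only ok. Input that does not fit is refused with a message, and nothing moves.
- ctrl.get_obs(): the state, without advancing time (a new reading comes with each control period).
- eyes.camera(name): name is "scene" or "top" or "wrist"; returns a dict with "pixels" (420x560x3 uint8, blue, green, red), "fx", "fy", "cx", "cy" (pixels), "k1" (the pictures are not rectified: a ray, as slopes to the right and down, at radius r is drawn at 1 + k1 r^2 times it, then the intrinsics apply), "extrinsics" (4x4, takes a point from camera to world coordinates). Camera axes: x right, y up, looking along -z (the intrinsics and any distortion apply to the point x, -y, -z); pixel columns grow to the right and rows downward; lengths in m; the calibration is good to about 2 mm. A picture is of the moment at which its call begins. There is no depth.
- ctrl.hand_in(): hands the job in; it is judged then, once.
The state is a dict: "time_s": time; "qpos": joint angles; "joint_vel": joint speeds; "tau": joint torques, N m; "ee_pos": TCP position; "eef_rot": TCP orientation; "force": force on the tool from outside, world axes, zero at the start; "moment": the same for the moment, N m; "grip_width": finger opening in m; "grip_force": force on a finger pad.
Only numpy, scipy, OpenCV 4.12 (cv2) and the standard library are available. Lean on these libraries where they do the work, as an engineer would, in place of code of your own. Each camera call takes 0.05 s, during which the arm holds its last target. There are 200 camera calls.

## Working session

There is one attempt and no reset: what is moved stays moved. The work goes in short steps, Python scripts to look and compute and a tool call to move; the robot and the scene stay as the last step left them, time stands still between calls to the robot, and variables do not carry over. Pictures are saved under pics/ and viewed, at most 14 in all, crops included, and the job is handed in when it is done.

```bash
mkdir -p pics
```

Run:
```python
from station import ctrl, eyes
import cv2
o=ctrl.get_obs();print({k:o[k] for k in('time_s','ee_pos','eef_rot','force','grip_width')},ctrl.tip_extent)
for n in('scene','top'):
    c=eyes.camera(n);cv2.imwrite(f'pics/{n}0.png',c['pixels']);print(n,c['fx'],c['cx'],c['cy'],c['k1'],c['extrinsics'].round(3).tolist())
```

```text
{'time_s': 0.0, 'ee_pos': array([0.22103129, 0.50333958, 0.22685121]), 'eef_rot': array([-3.14036356e+00, -3.66632096e-05,  2.72782409e+00]), 'force': array([0.147426  , 0.95927114, 0.0859726 ]), 'grip_width': 0.09393821720965996} 0.022
scene 404.2079497732677 279.88205064348875 208.16874068008482 0.01918783656594573 [[0.805, 0.439, -0.4, 0.178], [-0.593, 0.609, -0.527, -0.48], [0.012, 0.661, 0.75, 0.779], [0.0, 0.0, 0.0, 1.0]]
top 495.09550608788436 275.9976064011116 215.32901666375753 -0.11376803070731811 [[-0.014, 0.989, -0.146, 0.367], [-1.0, -0.013, 0.005, 0.057], [0.003, 0.146, 0.989, 1.376], [0.0, 0.0, 0.0, 1.0]]
```

View pics/scene0.png

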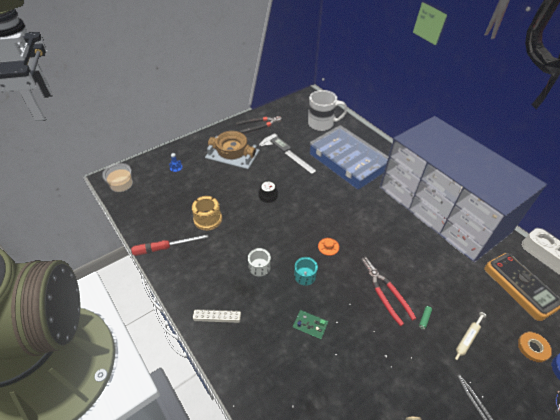

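View pics/top0.png

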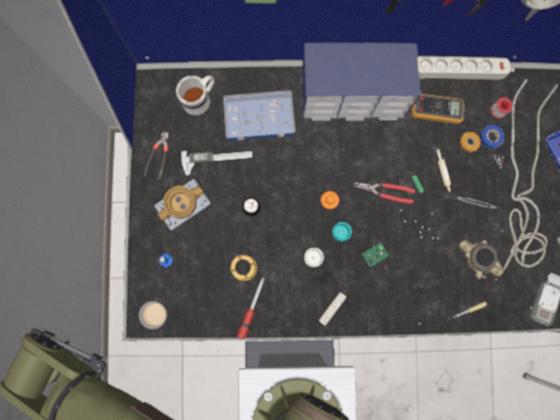

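The top view shows the body at (180,201), impeller (166,260), ring (244,267), register (251,206), chamber (314,257), cover (330,200) and the turquoise decoy at (342,231). The scene view agrees with this.

Create h.py:
```python
from station import ctrl, eyes
import cv2, numpy as np
from scipy.spatial.transform import Rotation as R
def K(c): return np.array([[c['fx'],0,c['cx']],[0,c['fy'],c['cy']],[0,0,1.]]), np.array([c['k1'],0,0,0.])
def ground(c,uv,z):
    k,d=K(c); p=cv2.undistortPoints(np.array(uv,float).reshape(-1,1,2),k,d)[:,0]
    E=c['extrinsics']; r=np.c_[p[:,0],-p[:,1],-np.ones(len(p))]@E[:3,:3].T
    return E[:3,3]+r*((z-E[2,3])/r[:,2])[:,None]
def project(c,P):
    k,d=K(c);E=c['extrinsics'];q=(np.array(P,float).reshape(-1,3)-E[:3,3])@E[:3,:3]*[1,-1,-1]
    return cv2.projectPoints(q,np.zeros(3),np.zeros(3),k,d)[0][:,0]
def go(x,y,z,yaw=np.pi):   # displacement in tool axes to reach x,y,z; yaw turn about tool z
    o=ctrl.get_obs(); r=R.from_euler('xyz',o['eef_rot']); d=r.inv().apply(np.array([x,y,z])-o['ee_pos'])
    t=(r.inv()*R.from_euler('xyz',[np.pi,0,yaw])).as_rotvec()
    print('go',d.round(4),'turn',t.round(3),'t',round(o['time_s'],2))
```

Run:
```python
from h import *
c=eyes.camera('top');hsv=cv2.cvtColor(c['pixels'],cv2.COLOR_BGR2HSV)
G={'chamber':(314,257,.04,(0,0,120),(180,70,255)),'impeller':(166,260,.025,(100,120,60),(130,255,255)),'cover':(330,200,.008,(3,150,100),(18,255,255)),
'register':(251,206,.038,(0,0,110),(180,90,255)),'ring':(244,267,.05,(10,80,60),(32,255,255)),'body':(180,201,.052,(8,80,40),(32,255,255))}
for n,(u,v,z,lo,hi) in G.items():
    m=cv2.inRange(hsv,lo,hi); w=np.zeros_like(m); s=26; w[v-s:v+s,u-s:u+s]=m[v-s:v+s,u-s:u+s]
    k=max(cv2.findContours(w,0,2)[0],key=cv2.contourArea); (a,b),r=cv2.minEnclosingCircle(k)
    x,y,ww,hh=cv2.boundingRect(k); ctr=(x+(ww-1)/2,y+(hh-1)/2)
    print(n,(ww,hh),np.round((a,b),1),ctr,ground(c,ctr,z)[0].round(4))
b=ground(c,(314,257),.04)[0]; go(b[0],b[1],.22)
w=eyes.camera('wrist');T=np.eye(4);o=ctrl.get_obs();T[:3,:3]=R.from_euler('xyz',o['eef_rot']).as_matrix();T[:3,3]=o['ee_pos']
print((np.linalg.inv(T)@w['extrinsics']).round(3),w['fx'],w['k1'])
```

```text
chamber (20, 21) [313.4 256.8] (313.5, 257.0) [ 0.4492 -0.0493  0.04  ]
impeller (14, 14) [165.3 260.1] (165.5, 260.5) [0.4454 0.3544 0.025 ]
cover (18, 18) [329.5 199.6] (329.5, 199.5) [ 0.6119 -0.1008  0.008 ]
register (14, 15) [250.5 205. ] (250.5, 205.0) [0.594  0.1198 0.038 ]
ring (28, 28) [243.5 267.2] (243.5, 267.5) [0.4231 0.139  0.05  ]
body (47, 36) [179.5 201.5] (180.0, 202.5) [0.6011 0.3113 0.052 ]
go [-0.4316 -0.4156  0.0074] turn [-0.001 -0.    -0.414] t 0.15
[[ 0.     0.964  0.264  0.077]
 [ 1.    -0.     0.     0.001]
 [ 0.     0.264 -0.964 -0.158]
 [ 0.     0.     0.     1.   ]] 290.49797085103984 -0.029695149930701006
```

>>> shift_gripper(
  ticks={"segments": [[0, 0, 0, 0, 0, -0.138], [0, 0, 0, 0, 0, -0.138], [0, 0, 0, 0, 0, -0.138], [0, 0, 0, 0, 0, 0]]},
  finger_gap=0.094,
)

```text
time_s: 0.6
ee_pos: [0.2211, 0.5035, 0.2273]
eef_rot: [-3.141, -0.0, -3.139]
force: [-0.0, -0.6, 0.6]
grip_width: 0.0941
grip_force: 0.0
```

>>> shift_gripper(
  ticks={"segments": [[-0.038, -0.0192, 0, 0, 0, 0], [-0.038, -0.0192, 0, 0, 0, 0], [-0.038, -0.0192, 0, 0, 0, 0], [-0.038, -0.0192, 0, 0, 0, 0], [-0.038, -0.0192, 0, 0, 0, 0], [-0.038, -0.0192, 0, 0, 0, 0], [-0.038, -0.0192, 0, 0, 0, 0], [-0.038, -0.0192, 0, 0, 0, 0], [-0.038, -0.0192, 0, 0, 0, 0], [-0.038, -0.0192, 0, 0, 0, 0]]},
)

```text
time_s: 1.6
ee_pos: [0.6026, 0.3106, 0.2273]
eef_rot: [-3.142, -0.0, 3.137]
force: [-0.1, 0.8, 0.4]
grip_width: 0.0939
grip_force: 0.0
```

>>> shift_gripper(
  ticks={"segments": [[0, 0, 0, 0, 0, 0], [0, 0, 0, 0, 0, 0], [0, 0, 0, 0, 0, 0]]},
)

```text
time_s: 1.9
ee_pos: [0.6005, 0.3123, 0.2274]
eef_rot: [3.142, -0.0, 3.141]
force: [-0.9, 0.3, 0.6]
grip_width: 0.0939
grip_force: 0.0
```

Run:
```python
from h import *
c=eyes.camera('wrist');cv2.imwrite('pics/body1.png',c['pixels']);go(.601,.311,.227)
print(project(c,[[.601,.311,.052],[.601,.311,.03]]))
```

```text
go [-0.0006 -0.0014  0.0007] turn [ 0.  0. -0.] t 1.95
[[278.20718032 199.90557006]
 [278.29549546 195.95861773]]
```

View pics/body1.png

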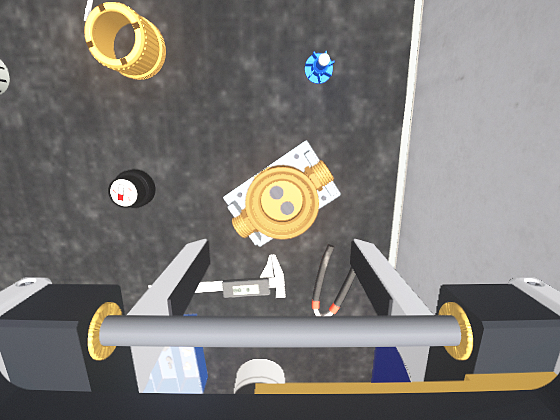

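The wrist view shows the bore near (282,201), the register (125,190), ring (115,35) and impeller (320,65). I'll zoom in on the body next.

Run:
```python
from h import *
im=cv2.imread('pics/body1.png')
cr=im[140:260,215:355]; cv2.imwrite('pics/body1z.png',cv2.resize(cr,None,fx=5,fy=5,interpolation=2))
```

```text
(no output)
```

View pics/body1z.png

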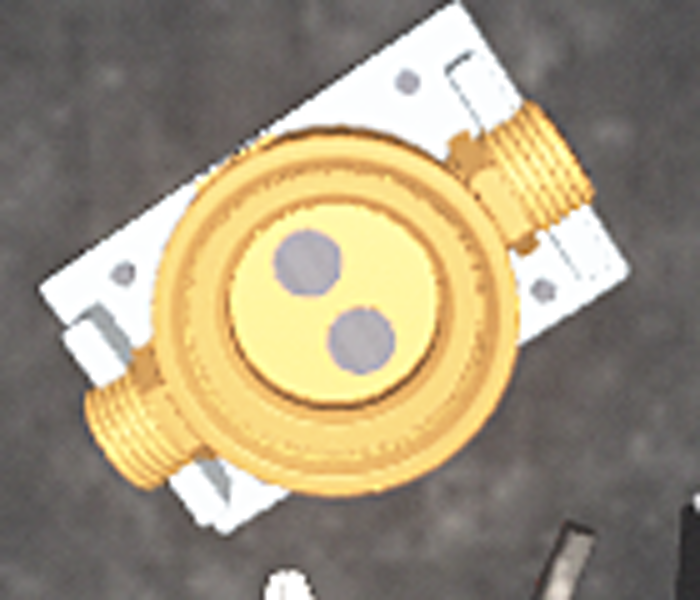

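The bowl rim centre is at (281.8,202.2) and the bore floor centre at (281.6,200.1). I'll ground both, and also check the distance scale using the register dial.

Run:
```python
from h import *
c=eyes.camera('wrist')
print(ground(c,[(281.8,202.2)],.052),ground(c,[(281.6,200.1)],.03), ground(c,[(245,202.2),(318.8,202.2)],.052))
# sanity: fingertips pixel, TCP 
hsv=cv2.cvtColor(c['pixels'],cv2.COLOR_BGR2HSV)
for n,(u,v,s,z,lo,hi) in {'regdial':(124,192,16,.038,(0,0,150),(180,255,255)),'ring':(118,38,42,.03,(10,80,60),(32,255,255))}.items():
    m=cv2.inRange(hsv,lo,hi)[max(v-s,0):v+s,u-s:u+s]; k=max(cv2.findContours(m,0,2)[0],key=cv2.contourArea)
    x,y,w,h=cv2.boundingRect(k); p=(x+u-s+(w-1)/2,y+max(v-s,0)+(h-1)/2);print(n,p,w,h,ground(c,p,z))
b=[.4492,-.0493]
go(b[0],b[1],.227)
```

```text
[[0.60378257 0.31545811 0.052     ]] [[0.60632541 0.31536646 0.03      ]] [[0.60378601 0.27195469 0.052     ]
 [0.60376799 0.35920662 0.052     ]]
regdial (123.0, 192.0) 27 27 [[0.59416222 0.12018953 0.038     ]]
ring (121.5, 40.5) 76 78 [[0.42388227 0.13682972 0.03      ]]
go [ 0.1513 -0.3618  0.0007] turn [0. 0. 0.] t 2.0
```

>>> shift_gripper(
  ticks={"segments": [[0.0168, -0.0402, 0, 0, 0, 0], [0.0168, -0.0402, 0, 0, 0, 0], [0.0168, -0.0402, 0, 0, 0, 0], [0.0168, -0.0402, 0, 0, 0, 0], [0.0168, -0.0402, 0, 0, 0, 0], [0.0168, -0.0402, 0, 0, 0, 0], [0.0168, -0.0402, 0, 0, 0, 0], [0.0168, -0.0402, 0, 0, 0, 0], [0.0168, -0.0402, 0, 0, 0, 0], [0, 0, 0, 0, 0, 0]]},
)

```text
time_s: 3.0
ee_pos: [0.4485, -0.0527, 0.228]
eef_rot: [-3.141, 0.001, 3.138]
force: [-0.2, 0.8, 0.5]
grip_width: 0.0937
grip_force: 0.0
```

>>> shift_gripper(
  ticks={"segments": [[0, 0, 0, 0, 0, 0], [0, 0, 0, 0, 0, 0]]},
)

```text
time_s: 3.2
ee_pos: [0.4503, -0.0491, 0.2277]
eef_rot: [3.142, 0.001, -3.14]
force: [0.3, 0.4, 0.2]
grip_width: 0.094
grip_force: 0.0
```

Run:
```python
from h import *
c=eyes.camera('wrist');cv2.imwrite('pics/ch1.png',c['pixels'])
u,v=project(c,[.4492,-.0493,.04])[0].round().astype(int);print(u,v)
cr=c['pixels'][v-60:v+60,u-70:u+70]; cv2.imwrite('pics/ch1z.png',cv2.resize(cr,None,fx=5,fy=5,interpolation=2))
go(.4492,-.0493,.047)
# body from top: bowl hough-ish; save crop
t=eyes.camera('top')['pixels'][166:236,145:215]; cv2.imwrite('pics/t.png',cv2.resize(t,None,fx=8,fy=8,interpolation=2))
```

```text
279 196
go [ 0.0012 -0.0003  0.1805] turn [0.    0.    0.002] t 3.25
```

View pics/ch1z.png

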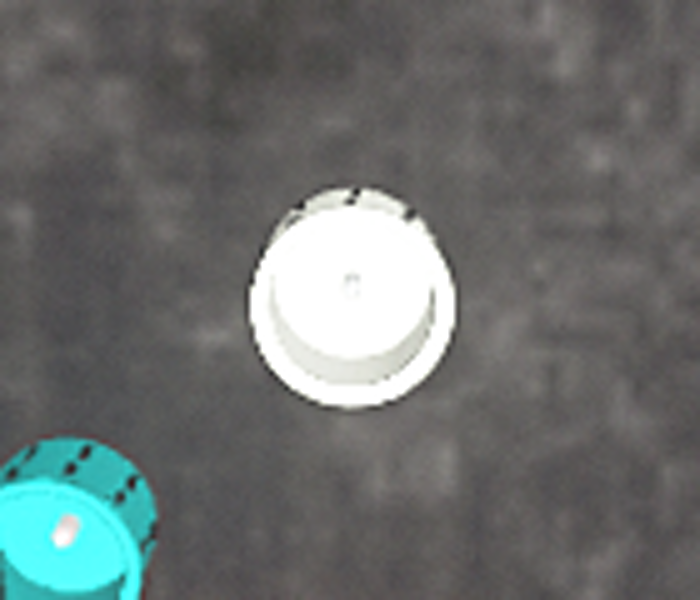

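View pics/t.png

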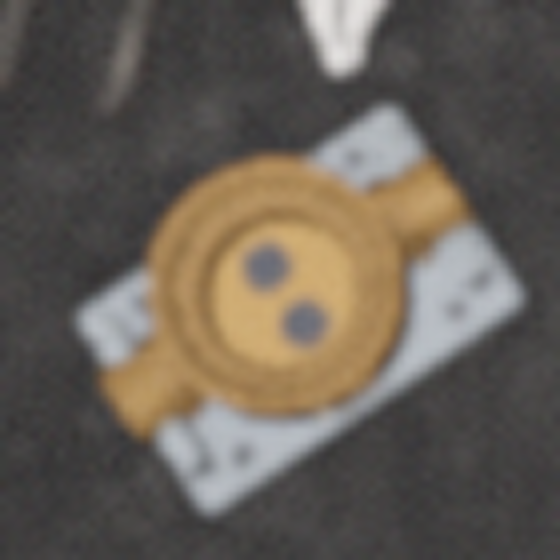

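The chamber's rim centre is at (279.2,196.5), matching the prediction, and the turquoise cup lies well clear. In the top view the bowl centre is (179.2,201.1).

Run:
```python
from h import *
print(ground(eyes.camera('top'),[(179.2,201.1)],.05)); print(ground(eyes.camera('wrist'),[(279.2,196.5)],.04)); go(.4495,-.0495,.047)
```

```text
[[0.60538638 0.31396487 0.05      ]]
[[ 0.44938938 -0.0492592   0.04      ]]
go [ 0.0007 -0.0002  0.1803] turn [ 0.    -0.     0.002] t 3.4
```

>>> shift_gripper(
  ticks={"segments": [[0.0005, 0, 0.03, 0, 0, 0], [0, 0, 0.03, 0, 0, 0], [0, 0, 0.03, 0, 0, 0], [0, 0, 0.03, 0, 0, 0], [0, 0, 0.03, 0, 0, 0], [0, 0, 0.02, 0, 0, 0], [0, 0, 0.0105, 0, 0, 0], [0, 0, 0, 0, 0, 0]]},
  finger_gap=0.075,
)

```text
time_s: 4.2
ee_pos: [0.4492, -0.0498, 0.0461]
eef_rot: [3.141, -0.002, -3.141]
force: [0.2, -0.3, -0.8]
grip_width: 0.0751
grip_force: 0.0
```

>>> shift_gripper(
  ticks={"segments": [[0, 0, 0, 0, 0, 0], [0, 0, 0, 0, 0, 0], [0, 0, 0, 0, 0, 0], [0, 0, 0, 0, 0, 0], [0, 0, 0, 0, 0, 0]]},
  finger_gap=0.03,
  clamp_n=12,
)

```text
time_s: 4.7
ee_pos: [0.4499, -0.0502, 0.0476]
eef_rot: [-3.141, 0.001, -3.141]
force: [-2.6, 0.2, 6.8]
grip_width: 0.0489
grip_force: 12.0
```

>>> shift_gripper(
  ticks={"segments": [[0, 0, -0.02, 0, 0, 0], [0, 0, -0.04, 0, 0, 0], [0, 0, -0.04, 0, 0, 0], [0, 0, 0, 0, 0, 0]]},
)

```text
time_s: 5.1
ee_pos: [0.4515, -0.0505, 0.1515]
eef_rot: [-3.14, 0.008, -3.141]
force: [0.2, 1.0, -1.9]
grip_width: 0.0484
grip_force: 12.0
```

>>> shift_gripper(
  ticks={"segments": [[-0.0172, 0.0405, 0, 0, 0, 0], [-0.0172, 0.0405, 0, 0, 0, 0], [-0.0172, 0.0405, 0, 0, 0, 0], [-0.0172, 0.0405, 0, 0, 0, 0], [-0.0172, 0.0405, 0, 0, 0, 0], [-0.0172, 0.0405, 0, 0, 0, 0], [-0.0172, 0.0405, 0, 0, 0, 0], [-0.0172, 0.0405, 0, 0, 0, 0], [-0.0172, 0.0405, 0, 0, 0, 0], [0, 0, 0, 0, 0, 0]]},
)

```text
time_s: 6.1
ee_pos: [0.6042, 0.3183, 0.1442]
eef_rot: [-3.141, -0.002, -3.138]
force: [0.1, -1.2, -1.0]
grip_width: 0.0485
grip_force: 12.0
```

>>> shift_gripper(
  ticks={"segments": [[0, 0, 0, 0, 0, 0], [0, 0, 0, 0, 0, 0]]},
)

```text
time_s: 6.3
ee_pos: [0.604, 0.3134, 0.1462]
eef_rot: [-3.141, -0.001, 3.141]
force: [0.7, 0.2, -1.0]
grip_width: 0.048
grip_force: 12.0
```

Run:
```python
from h import *
go(.605,.315,.095)
c=eyes.camera('wrist');cv2.imwrite('pics/ch2.png',c['pixels'][60:330,140:420].repeat(2,0).repeat(2,1))
```

```text
go [-0.0011  0.0017  0.0512] turn [-0.001 -0.001 -0.   ] t 6.3
```

View pics/ch2.png

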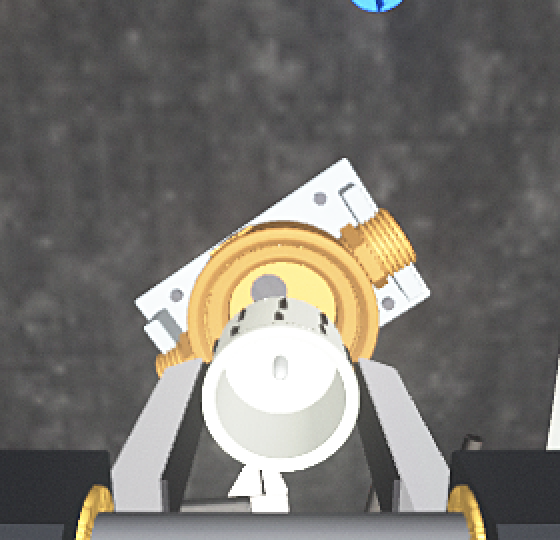

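The chamber is held upright above the bowl. I'll lower it now.

>>> shift_gripper(
  ticks={"segments": [[-0.001, 0.0015, 0.02, 0, 0, 0], [0, 0, 0.02, 0, 0, 0], [0, 0, 0.01, 0, 0, 0], [0, 0, 0, 0, 0, 0], [0, 0, 0, 0, 0, 0]]},
)

```text
time_s: 6.85
ee_pos: [0.6056, 0.3156, 0.0979]
eef_rot: [3.141, 0.001, 3.141]
force: [-0.5, 0.3, -1.3]
grip_width: 0.0482
grip_force: 12.0
```

```bash
python3 -c "
from h import *
go(.605,.315,.0775)"
```

```text
go [ 0.0006 -0.0006  0.0204] turn [ 0.     0.001 -0.   ] t 6.85
```

>>> shift_gripper(
  ticks={"segments": [[0, 0, 0.006, 0, 0, 0], [0, 0, 0.006, 0, 0, 0], [0, 0, 0.005, 0, 0, 0], [0, 0, 0, 0, 0, 0], [0, 0, 0, 0, 0, 0]]},
)

```text
time_s: 7.35
ee_pos: [0.6053, 0.3158, 0.0798]
eef_rot: [-3.141, -0.0, -3.141]
force: [-0.5, 0.1, -0.3]
grip_width: 0.0483
grip_force: 12.0
```

>>> shift_gripper(
  ticks={"segments": [[0, -0.0005, 0.002, 0, 0, 0], [0, 0, 0.001, 0, 0, 0], [0, 0, 0, 0, 0, 0], [0, 0, 0, 0, 0, 0]]},
)

```text
time_s: 7.75
ee_pos: [0.6054, 0.3154, 0.0776]
eef_rot: [3.141, 0.001, -3.141]
force: [-2.0, -1.2, 5.0]
grip_width: 0.0484
grip_force: 12.0
```

>>> shift_gripper(
  ticks={"segments": [[0, 0, 0, 0, 0, 0], [0, 0, 0, 0, 0, 0], [0, 0, 0, 0, 0, 0], [0, 0, -0.02, 0, 0, 0], [0, 0, -0.04, 0, 0, 0], [0, 0, -0.04, 0, 0, 0], [0, 0, -0.045, 0, 0, 0], [0, 0, 0, 0, 0, 0], [0, 0, 0, 0, 0, 0]]},
  finger_gap=0.07,
)

```text
time_s: 8.65
ee_pos: [0.6055, 0.3154, 0.2226]
eef_rot: [3.141, 0.001, -3.141]
force: [-0.2, -0.4, -1.0]
grip_width: 0.07
grip_force: 0.0
```

Run:
```python
from h import *
c=eyes.camera('wrist');cv2.imwrite('pics/ch3.png',c['pixels'][100:280,180:400].repeat(3,0).repeat(3,1))
hsv=cv2.cvtColor(c['pixels'],cv2.COLOR_BGR2HSV)
go(.4454,.3544,.227); print(project(c,[.605,.315,.07]))
```

```text
go [ 0.1597  0.0392 -0.0058] turn [-0.    -0.001  0.   ] t 8.7
[[278.75675712 203.44818376]]
```

View pics/ch3.png

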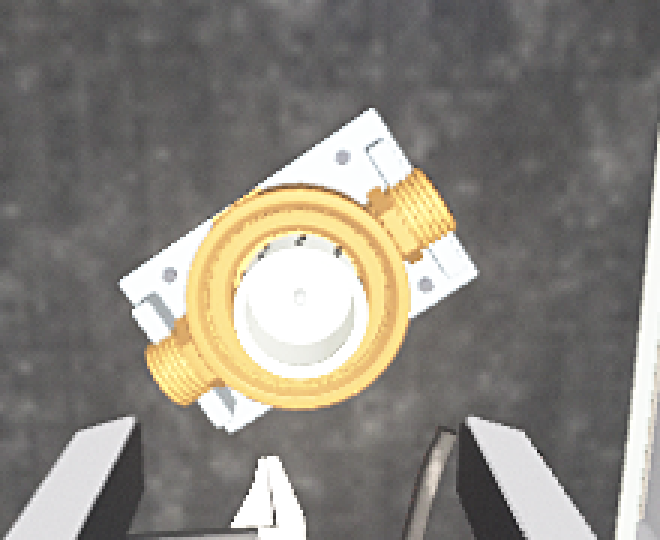

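The chamber sits home and upright in the bore: rim centre about (280,205), pin tip (279.3,198.3). The impeller is next.

Run:
```python
from h import *
c=eyes.camera('wrist')
print(ground(c,[(280.0,205)],.07),ground(c,[(279.3,198.3)],.048))
```

```text
[[0.60562587 0.31601552 0.07      ]] [[0.60302244 0.31520664 0.048     ]]
```

>>> shift_gripper(
  ticks={"segments": [[0.04, 0.0098, 0, 0, 0, 0], [0.04, 0.0098, 0, 0, 0, 0], [0.04, 0.0098, 0, 0, 0, 0], [0.04, 0.0098, -0.005, 0, 0, 0], [0, 0, 0, 0, 0, 0], [0, 0, 0, 0, 0, 0], [0, 0, 0, 0, 0, 0]]},
  finger_gap=0.05,
)

```text
time_s: 9.45
ee_pos: [0.4459, 0.3541, 0.2261]
eef_rot: [-3.141, -0.001, 3.141]
force: [0.6, 0.2, 0.3]
grip_width: 0.0502
grip_force: 0.0
```

Run:
```python
from h import *
c=eyes.camera('wrist')
u,v=project(c,[.4454,.3544,.03])[0].round().astype(int);print(u,v)
cr=c['pixels'][v-60:v+60,u-70:u+70]; cv2.imwrite('pics/im1z.png',cv2.resize(cr,None,fx=5,fy=5,interpolation=2))
```

```text
280 195
```

View pics/im1z.png

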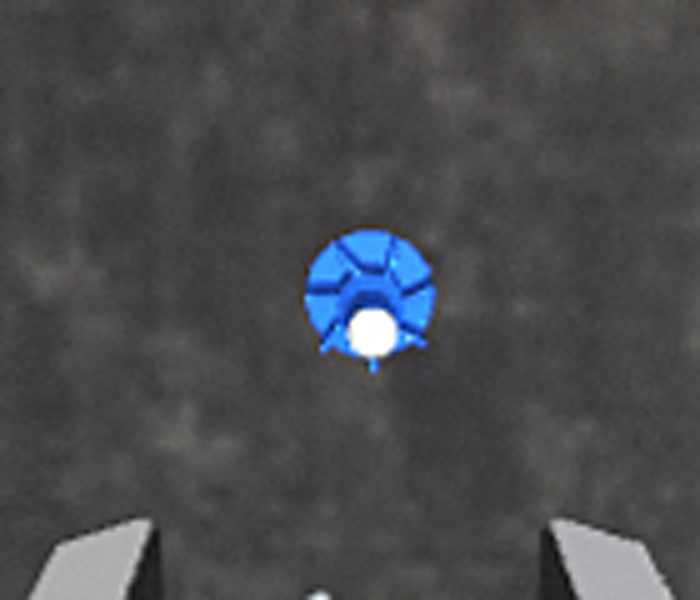

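The stem tip is at (284.2,201.0).

Run:
```python
from h import *
c=eyes.camera('wrist'); p=ground(c,[(284.2,201.0)],.05)[0];print(p);go(p[0],p[1],.06)
```

```text
[0.44794579 0.35973015 0.05      ]
go [-0.002   0.0058  0.1661] turn [-0.001 -0.001 -0.001] t 9.55
```

>>> shift_gripper(
  ticks={"segments": [[-0.002, 0.0058, 0.03, 0, 0, 0], [0, 0, 0.04, 0, 0, 0], [0, 0, 0.04, 0, 0, 0], [0, 0, 0.03, 0, 0, 0], [0, 0, 0.016, 0, 0, 0], [0, 0, 0.0100, 0, 0, 0], [0, 0, 0, 0, 0, 0], [0, 0, 0, 0, 0, 0]]},
  finger_gap=0.04,
)

```text
time_s: 10.35
ee_pos: [0.4478, 0.3604, 0.0616]
eef_rot: [3.141, 0.001, 3.141]
force: [0.3, 0.7, 0.4]
grip_width: 0.0402
grip_force: 0.0
```

>>> shift_gripper(
  ticks={"segments": [[0, 0, 0, 0, 0, 0], [0, 0, 0, 0, 0, 0], [0, 0, 0, 0, 0, 0], [0, 0, 0, 0, 0, 0]]},
  finger_gap=0.005,
  clamp_n=8,
)

```text
time_s: 10.75
ee_pos: [0.4474, 0.3604, 0.0613]
eef_rot: [3.141, 0.0, -3.141]
force: [-0.1, 0.6, -0.4]
grip_width: 0.0114
grip_force: 8.3
```

>>> shift_gripper(
  ticks={"segments": [[0, 0, -0.03, 0, 0, 0], [0, 0, -0.04, 0, 0, 0], [0, 0, -0.03, 0, 0, 0], [0, 0, 0, 0, 0, 0]]},
)

```text
time_s: 11.15
ee_pos: [0.4486, 0.3613, 0.1654]
eef_rot: [3.138, 0.006, -3.141]
force: [1.1, -0.0, -0.3]
grip_width: 0.0118
grip_force: 8.0
```

```bash
python3 -c "
from h import *
go(.605,.3153,.16)"
```

```text
go [-0.1564 -0.046   0.0061] turn [0.004 0.006 0.   ] t 11.15
```

>>> shift_gripper(
  ticks={"segments": [[-0.039, -0.0115, 0, 0, 0, 0], [-0.039, -0.0115, 0, 0, 0, 0], [-0.039, -0.0115, 0, 0, 0, 0], [-0.039, -0.0115, 0, 0, 0, 0], [0, 0, 0, 0, 0, 0], [0, 0, 0, 0, 0, 0], [0, 0, 0, 0, 0, 0]]},
)

```text
time_s: 11.85
ee_pos: [0.6024, 0.3147, 0.1604]
eef_rot: [-3.141, -0.001, -3.141]
force: [-0.2, -0.5, 0.1]
grip_width: 0.0115
grip_force: 8.0
```

Run:
```python
from h import *
c=eyes.camera('wrist');cv2.imwrite('pics/im2.png',c['pixels'][120:290,180:380].repeat(3,0).repeat(3,1)); go(.605,.3155,.14)
```

```text
go [-0.0026  0.0006  0.0208] turn [-0.    -0.     0.001] t 11.9
```

View pics/im2.png

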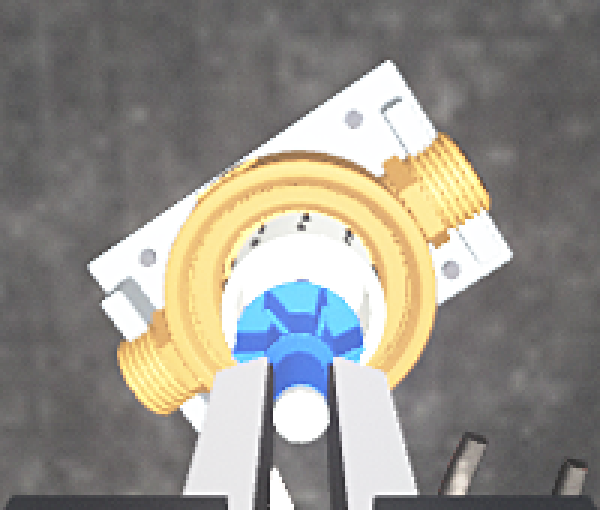

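The impeller is held upright, lined up sideways with the chamber mouth (stem 302, rim 302 in the crop). I'll lower it.

>>> shift_gripper(
  ticks={"segments": [[-0.0026, 0.0006, 0.01, 0, 0, 0], [0, 0, 0.01, 0, 0, 0], [0, 0, 0, 0, 0, 0], [0, 0, 0.01, 0, 0, 0], [0, 0, 0.01, 0, 0, 0], [0, 0, 0.01, 0, 0, 0], [0, 0, 0.008, 0, 0, 0], [0, 0, 0, 0, 0, 0], [0, 0, 0, 0, 0, 0]]},
)

```text
time_s: 12.8
ee_pos: [0.6059, 0.315, 0.103]
eef_rot: [-3.142, -0.0, -3.141]
force: [-0.2, 0.3, -0.0]
grip_width: 0.0114
grip_force: 8.0
```

```bash
python3 -c "
from h import *
go(.605,.3155,.095);print(ctrl.get_obs()['force'])"
```

```text
go [0.0009 0.0005 0.008 ] turn [-0. -0.  0.] t 12.8
[-0.17530665  0.3192867  -0.01877202]
```

>>> shift_gripper(
  ticks={"segments": [[0, 0, 0.005, 0, 0, 0], [0, 0, 0.003, 0, 0, 0], [0, 0, 0.001, 0, 0, 0], [0, 0, 0, 0, 0, 0], [0, 0, 0, 0, 0, 0]]},
)

```text
time_s: 13.3
ee_pos: [0.6061, 0.3149, 0.0946]
eef_rot: [3.141, 0.001, -3.141]
force: [-1.4, -1.6, 5.8]
grip_width: 0.0114
grip_force: 8.0
```

>>> shift_gripper(
  ticks={"segments": [[0, 0, 0, 0, 0, 0], [0, 0, 0, 0, 0, 0], [0, 0, 0, 0, 0, 0]]},
  finger_gap=0.035,
)

```text
time_s: 13.6
ee_pos: [0.6058, 0.315, 0.0937]
eef_rot: [-3.142, -0.0, -3.141]
force: [1.4, -0.7, 0.1]
grip_width: 0.0321
grip_force: 0.0
```

>>> shift_gripper(
  ticks={"segments": [[0, 0, -0.02, 0, 0, 0], [0, 0, -0.04, 0, 0, 0], [0, 0, -0.04, 0, 0, 0], [0, 0, -0.03, 0, 0, 0], [0, 0, 0, 0, 0, 0], [0, 0, 0, 0, 0, 0]]},
  finger_gap=0.05,
)

```text
time_s: 14.2
ee_pos: [0.6058, 0.315, 0.2237]
eef_rot: [3.142, 0.0, -3.141]
force: [0.2, 0.8, 0.4]
grip_width: 0.0499
grip_force: 0.0
```

Run:
```python
from h import *
c=eyes.camera('wrist');cv2.imwrite('pics/im3.png',c['pixels'])
hsv=cv2.cvtColor(c['pixels'],cv2.COLOR_BGR2HSV)
# stem tip: white blob inside blue; report blue bbox in body area
m=cv2.inRange(hsv,(95,100,60),(130,255,255)); m[:140]=0;m[260:]=0;m[:,:230]=0;m[:,330:]=0
print(cv2.boundingRect(m), project(c,[[.605,.3155,.084],[.605,.3155,.053]]));go(.6119,-.1008,.227)
```

```text
(266, 187, 27, 29) [[279.70917162 206.14746758]
 [279.7073672  199.58808655]]
go [-0.0062 -0.4156 -0.0041] turn [-0.001 -0.002  0.   ] t 14.25
```

The impeller is seated: contact came at a drop of 0.0333 and the blue disc is centred at u=279. I'm going to the cover.

>>> shift_gripper(
  ticks={"segments": [[-0.0006, -0.0462, 0, 0, 0, 0], [-0.0006, -0.0462, 0, 0, 0, 0], [-0.0006, -0.0462, 0, 0, 0, 0], [-0.0006, -0.0462, 0, 0, 0, 0], [-0.0006, -0.0462, 0, 0, 0, 0], [-0.0006, -0.0462, 0, 0, 0, 0], [-0.0006, -0.0462, 0, 0, 0, 0], [-0.0006, -0.0462, 0, 0, 0, 0], [-0.0012, -0.046, 0, 0, 0, 0], [0, 0, 0, 0, 0, 0]]},
)

```text
time_s: 15.25
ee_pos: [0.6111, -0.1055, 0.2219]
eef_rot: [-3.141, -0.003, 3.137]
force: [-0.8, 0.1, -0.7]
grip_width: 0.0497
grip_force: 0.0
```

>>> shift_gripper(
  ticks={"segments": [[0, 0, 0, 0, 0, 0], [0, 0, 0, 0, 0, 0], [0, 0, 0, 0, 0, 0]]},
)

```text
time_s: 15.55
ee_pos: [0.612, -0.0993, 0.2235]
eef_rot: [3.141, -0.001, -3.14]
force: [-0.5, 0.5, -0.1]
grip_width: 0.0498
grip_force: 0.0
```

Run:
```python
from h import *
c=eyes.camera('wrist');hsv=cv2.cvtColor(c['pixels'],cv2.COLOR_BGR2HSV)
m=cv2.inRange(hsv,(3,120,80),(20,255,255));k=[x for x in cv2.findContours(m,0,2)[0] if cv2.contourArea(x)>200]
print([(cv2.boundingRect(x),cv2.contourArea(x)) for x in k],project(c,[[.6119,-.1008,.008],[.6119,-.1008,.024]]))
u,v=project(c,[.6119,-.1008,.008])[0].round().astype(int);print(u,v)
cr=c['pixels'][v-60:v+60,u-70:u+70]; cv2.imwrite('pics/co1z.png',cv2.resize(cr,None,fx=5,fy=5,interpolation=2))
go(.6119,-.1008,.033)
```

```text
[((160, 374, 322, 20), 3556.0), ((366, 303, 18, 59), 281.0), ((454, 14, 31, 57), 215.0), ((497, 0, 41, 48), 1312.5), ((463, 0, 49, 66), 1277.0)] [[278.15760103 192.63297905]
 [278.09435745 195.17699101]]
278 193
go [ 0.     -0.0014  0.1907] turn [ 0.    -0.     0.002] t 15.6
```

View pics/co1z.png

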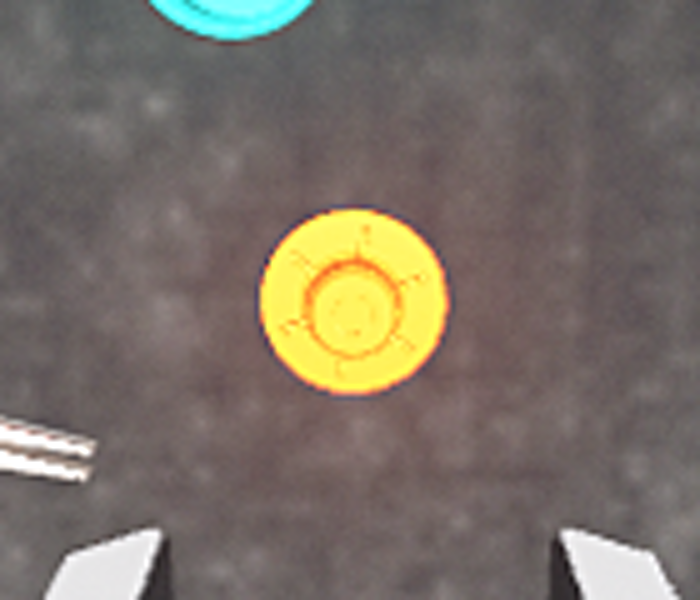

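The cover disc centre is at (278.5,192.9), right on the prediction. The plier tips and turquoise cup are clear.

>>> shift_gripper(
  ticks={"segments": [[0, -0.0012, 0.04, 0, 0, 0], [0, 0, 0.04, 0, 0, 0], [0, 0, 0.04, 0, 0, 0], [0, 0, 0.04, 0, 0, 0], [0, 0, 0.02, 0, 0, 0], [0, 0, 0.0100, 0, 0, 0], [0, 0, 0, 0, 0, 0], [0, 0, 0, 0, 0, 0]]},
  finger_gap=0.042,
)

```text
time_s: 16.4
ee_pos: [0.6127, -0.1017, 0.0352]
eef_rot: [-3.141, 0.002, -3.141]
force: [0.1, -0.7, 1.3]
grip_width: 0.0418
grip_force: 0.0
```

>>> shift_gripper(
  ticks={"segments": [[0, 0, 0, 0, 0, 0], [0, 0, 0, 0, 0, 0], [0, 0, 0, 0, 0, 0], [0, 0, 0, 0, 0, 0]]},
  finger_gap=0.012,
  clamp_n=12,
)

```text
time_s: 16.8
ee_pos: [0.6124, -0.1019, 0.0348]
eef_rot: [-3.141, 0.001, -3.141]
force: [-1.0, 1.7, 6.3]
grip_width: 0.0238
grip_force: 12.0
```

>>> shift_gripper(
  ticks={"segments": [[0, 0, -0.03, 0, 0, 0], [0, 0, -0.04, 0, 0, 0], [0, 0, -0.04, 0, 0, 0], [0, 0, 0, 0, 0, 0]]},
)

```text
time_s: 17.2
ee_pos: [0.614, -0.1023, 0.1498]
eef_rot: [-3.14, 0.009, -3.141]
force: [0.6, -0.4, -1.0]
grip_width: 0.0237
grip_force: 12.0
```

```bash
python3 -c "
from h import *
go(.6055,.3155,.145)"
```

```text
go [0.0084 0.4178 0.0039] turn [-0.002  0.009  0.   ] t 17.2
```

>>> shift_gripper(
  ticks={"segments": [[0.0008, 0.0464, 0, 0, 0, 0], [0.0008, 0.0464, 0, 0, 0, 0], [0.0008, 0.0464, 0, 0, 0, 0], [0.0008, 0.0464, 0, 0, 0, 0], [0.0008, 0.0464, 0, 0, 0, 0], [0.0008, 0.0464, 0, 0, 0, 0], [0.0008, 0.0464, 0, 0, 0, 0], [0.0008, 0.0464, 0, 0, 0, 0], [0.0008, 0.0464, 0, 0, 0, 0], [0, 0, 0, 0, 0, 0]]},
)

```text
time_s: 18.2
ee_pos: [0.6031, 0.3207, 0.1425]
eef_rot: [3.141, -0.001, -3.137]
force: [0.2, 0.3, -0.3]
grip_width: 0.0238
grip_force: 12.0
```

>>> shift_gripper(
  ticks={"segments": [[0, 0, 0, 0, 0, 0], [0, 0, 0, 0, 0, 0], [0, 0, 0, 0, 0, 0]]},
)

```text
time_s: 18.5
ee_pos: [0.605, 0.3144, 0.1439]
eef_rot: [-3.141, -0.0, 3.14]
force: [-0.1, -1.4, -0.6]
grip_width: 0.024
grip_force: 12.0
```

Run:
```python
from h import *
go(.6055,.3155,.125)
c=eyes.camera('wrist');cv2.imwrite('pics/co2.png',c['pixels'][120:290,180:380].repeat(3,0).repeat(3,1))
```

```text
go [-0.0005  0.0011  0.0189] turn [-0.    -0.    -0.001] t 18.5
```

View pics/co2.png

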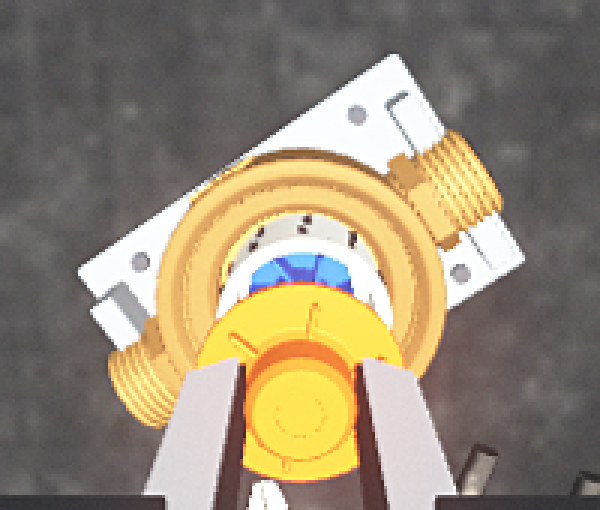

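The cover is held flat and level. It sits about 1.3 mm low in y against the chamber rim (301 against 305 in the crop), so I'll aim for y=.316.

>>> shift_gripper(
  ticks={"segments": [[-0.0005, 0.0016, 0.012, 0, 0, 0], [0, 0, 0.012, 0, 0, 0], [0, 0, 0.008, 0, 0, 0], [0, 0, 0, 0, 0, 0], [0, 0, 0, 0, 0, 0], [0, 0, 0, 0, 0, 0]]},
)

```text
time_s: 19.15
ee_pos: [0.6054, 0.3175, 0.1124]
eef_rot: [3.141, 0.001, -3.141]
force: [0.7, -0.7, -0.0]
grip_width: 0.0239
grip_force: 12.0
```

```bash
python3 -c "
from h import *
go(.6055,.316,.1008)"
```

```text
go [-0.0001 -0.0015  0.0116] turn [0.    0.001 0.   ] t 19.15
```

>>> shift_gripper(
  ticks={"segments": [[0, -0.001, 0.004, 0, 0, 0], [0, 0, 0.004, 0, 0, 0], [0, 0, 0.003, 0, 0, 0], [0, 0, 0.0015, 0, 0, 0], [0, 0, 0, 0, 0, 0], [0, 0, 0, 0, 0, 0]]},
)

```text
time_s: 19.75
ee_pos: [0.6054, 0.3164, 0.1006]
eef_rot: [3.141, 0.001, -3.141]
force: [-3.2, -2.1, 9.6]
grip_width: 0.0238
grip_force: 12.0
```

```bash
python3 -c "
from h import *
go(.6055,.316,.1008)"
```

```text
go [-0.0001 -0.0004 -0.0002] turn [0.    0.001 0.   ] t 19.75
```

Contact came at the seated height. Now I'll release it and go to the register.

>>> shift_gripper(
  ticks={"segments": [[0, 0, 0, 0, 0, 0], [0, 0, 0, 0, 0, 0], [0, 0, 0, 0, 0, 0], [0, 0, -0.02, 0, 0, 0], [0, 0, -0.04, 0, 0, 0], [0, 0, -0.04, 0, 0, 0], [0, 0, -0.026, 0, 0, 0], [0, 0, 0, 0, 0, 0], [0, 0, 0, 0, 0, 0]]},
  finger_gap=0.045,
)

```text
time_s: 20.65
ee_pos: [0.6051, 0.3163, 0.225]
eef_rot: [-3.142, -0.0, -3.141]
force: [0.6, -0.5, -1.2]
grip_width: 0.0454
grip_force: 0.0
```

Run:
```python
from h import *
c=eyes.camera('wrist');cv2.imwrite('pics/co3.png',c['pixels'])
hsv=cv2.cvtColor(c['pixels'],cv2.COLOR_BGR2HSV)
p=project(c,[[.6055,.316,.074],[.6055,.316,.09]]);print(p,c['pixels'][205,280],hsv[205,260],hsv[190,280])
m=cv2.inRange(hsv,(20,0,0),(35,255,255))
```

```text
[[278.96313169 204.75911591]
 [278.92331117 208.45050924]] [ 97 242 255] [ 27 167 255] [ 28 149 255]
```

>>> shift_gripper(
  ticks={"segments": [[0.0013, -0.049, 0, 0, 0, 0], [0.0013, -0.049, 0, 0, 0, 0], [0.0013, -0.049, 0, 0, 0, 0], [0.0013, -0.049, 0, 0, 0, 0], [0, 0, 0, 0, 0, 0], [0, 0, 0, 0, 0, 0], [0, 0, 0, 0, 0, 0]]},
  finger_gap=0.06,
)

```text
time_s: 21.4
ee_pos: [0.5998, 0.1213, 0.2245]
eef_rot: [-3.142, -0.001, -3.141]
force: [-0.5, -0.7, -0.2]
grip_width: 0.0596
grip_force: 0.0
```

Run:
```python
from h import *
c=eyes.camera('wrist');hsv=cv2.cvtColor(c['pixels'],cv2.COLOR_BGR2HSV)
q=project(c,[.594,.12,.038])[0];u,v=q.round().astype(int)
m=cv2.inRange(hsv,(0,0,150),(180,255,255))[v-30:v+30,u-30:u+30];k=max(cv2.findContours(m,0,2)[0],key=cv2.contourArea)
x,y,w,h=cv2.boundingRect(k);p=(u-30+x+(w-1)/2,v-30+y+(h-1)/2);g=ground(c,p,.038)[0];print(q,p,w,h,g)
go(g[0],g[1],.042)
im=cv2.imread('pics/co3.png')[120:290,180:380].repeat(3,0).repeat(3,1);cv2.imwrite('pics/co3z.png',im)
```

```text
[278.23991814 192.89200507] (np.float64(278.5), np.float64(193.0)) 28 27 [0.59413266 0.12031464 0.038     ]
go [ 0.0055 -0.0012  0.1827] turn [-0.    -0.001  0.002] t 21.45
```

View pics/co3z.png

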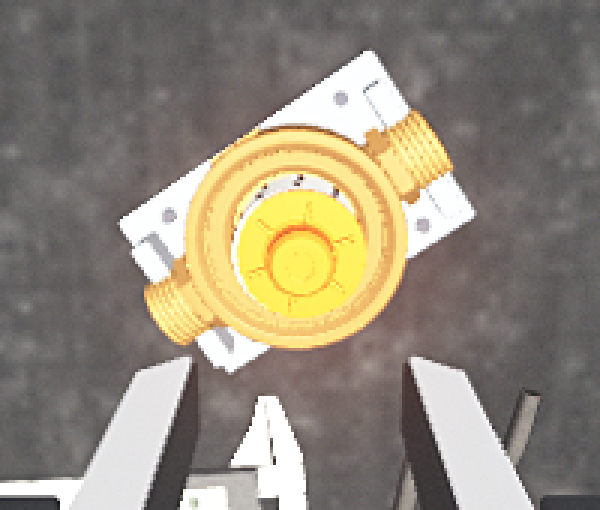

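The cover sits flat on the chamber: dome centre u≈279.7 and disc u≈280.7, so y≈.317. The register dial is at (278.5,193.0).

>>> shift_gripper(
  ticks={"segments": [[0.0055, -0.0012, 0.04, 0, 0, 0], [0, 0, 0.04, 0, 0, 0], [0, 0, 0.04, 0, 0, 0], [0, 0, 0.04, 0, 0, 0], [0, 0, 0.015, 0, 0, 0], [0, 0, 0.0080, 0, 0, 0], [0, 0, 0, 0, 0, 0], [0, 0, 0, 0, 0, 0]]},
  finger_gap=0.06,
)

```text
time_s: 22.25
ee_pos: [0.5954, 0.1195, 0.0442]
eef_rot: [3.141, 0.002, -3.141]
force: [0.2, 0.1, 0.6]
grip_width: 0.0599
grip_force: 0.0
```

>>> shift_gripper(
  ticks={"segments": [[0, 0, 0, 0, 0, 0], [0, 0, 0, 0, 0, 0], [0, 0, 0, 0, 0, 0], [0, 0, 0, 0, 0, 0]]},
  finger_gap=0.025,
  clamp_n=18,
)

```text
time_s: 22.65
ee_pos: [0.5948, 0.1191, 0.043]
eef_rot: [3.142, 0.001, -3.141]
force: [0.0, -1.0, 3.7]
grip_width: 0.0377
grip_force: 18.0
```

>>> shift_gripper(
  ticks={"segments": [[0, 0, -0.03, 0, 0, 0], [0, 0, -0.04, 0, 0, 0], [0, 0, -0.04, 0, 0, 0], [0, 0, 0, 0, 0, 0], [0, 0, 0, 0, 0, 0]]},
)

```text
time_s: 23.15
ee_pos: [0.5945, 0.1191, 0.1527]
eef_rot: [3.141, 0.001, -3.141]
force: [-0.9, 0.4, -1.8]
grip_width: 0.0375
grip_force: 18.0
```

```bash
python3 -c "
from h import *
go(.6055,.3167,.155)"
```

```text
go [-0.011   0.1976 -0.0023] turn [0.    0.001 0.   ] t 23.15
```

>>> shift_gripper(
  ticks={"segments": [[-0.0023, 0.0395, 0, 0, 0, 0], [-0.0023, 0.0395, 0, 0, 0, 0], [-0.0023, 0.0395, 0, 0, 0, 0], [-0.0023, 0.0395, 0, 0, 0, 0], [-0.0023, 0.0395, 0, 0, 0, 0], [0, 0, 0, 0, 0, 0], [0, 0, 0, 0, 0, 0], [0, 0, 0, 0, 0, 0]]},
)

```text
time_s: 23.95
ee_pos: [0.6058, 0.3156, 0.1511]
eef_rot: [-3.141, -0.002, 3.141]
force: [-0.2, 0.3, -2.2]
grip_width: 0.0378
grip_force: 18.0
```

```bash
python3 -c "
from h import *
go(.606,.3167,.137)"
```

```text
go [-0.0002  0.0011  0.0141] turn [-0.001 -0.002 -0.001] t 23.95
```

>>> shift_gripper(
  ticks={"segments": [[0, 0.001, 0.008, 0, 0, 0], [0, 0, 0.005, 0, 0, 0], [0, 0, 0, 0, 0, 0], [0, 0, 0, 0, 0, 0]]},
)

```text
time_s: 24.35
ee_pos: [0.606, 0.3173, 0.1393]
eef_rot: [-3.141, -0.0, 3.141]
force: [-0.6, 0.1, -1.7]
grip_width: 0.0374
grip_force: 18.0
```

>>> shift_gripper(
  ticks={"segments": [[0, 0, 0.006, 0, 0, 0], [0, 0, 0.005, 0, 0, 0], [0, 0, 0, 0, 0, 0], [0, 0, 0, 0, 0, 0]]},
)

```text
time_s: 24.75
ee_pos: [0.6059, 0.3176, 0.1283]
eef_rot: [-3.141, -0.0, -3.141]
force: [0.2, 0.4, -2.0]
grip_width: 0.0374
grip_force: 18.0
```

Bottom at .085, already past the dome top (.090) without contact. Continuing down.

>>> shift_gripper(
  ticks={"segments": [[0, -0.0005, 0.005, 0, 0, 0], [0, 0, 0.004, 0, 0, 0], [0, 0, 0.0025, 0, 0, 0], [0, 0, 0, 0, 0, 0], [0, 0, 0, 0, 0, 0]]},
)

```text
time_s: 25.25
ee_pos: [0.6061, 0.3172, 0.117]
eef_rot: [3.141, 0.0, -3.141]
force: [1.0, -0.9, 0.5]
grip_width: 0.0373
grip_force: 18.0
```

>>> shift_gripper(
  ticks={"segments": [[0, 0, 0.001, 0, 0, 0], [0, 0, 0, 0, 0, 0], [0, 0, 0, 0, 0, 0]]},
)

```text
time_s: 25.55
ee_pos: [0.6063, 0.3172, 0.117]
eef_rot: [3.141, 0.001, -3.141]
force: [-2.3, -1.3, 7.6]
grip_width: 0.0375
grip_force: 18.0
```

>>> shift_gripper(
  ticks={"segments": [[0, 0, 0, 0, 0, 0], [0, 0, 0, 0, 0, 0], [0, 0, 0, 0, 0, 0], [0, 0, -0.02, 0, 0, 0], [0, 0, -0.04, 0, 0, 0], [0, 0, -0.04, 0, 0, 0], [0, 0, -0.01, 0, 0, 0], [0, 0, 0, 0, 0, 0], [0, 0, 0, 0, 0, 0]]},
  finger_gap=0.06,
)

```text
time_s: 26.45
ee_pos: [0.6056, 0.317, 0.2242]
eef_rot: [-3.141, -0.002, -3.141]
force: [0.4, -0.1, 0.1]
grip_width: 0.0596
grip_force: 0.0
```

Run:
```python
from h import *
c=eyes.camera('wrist');cv2.imwrite('pics/re3.png',c['pixels']);hsv=cv2.cvtColor(c['pixels'],cv2.COLOR_BGR2HSV)
q=project(c,[.606,.3172,.112])[0];u,v=q.round().astype(int)
m=cv2.inRange(hsv,(0,0,150),(180,80,255))[v-25:v+25,u-25:u+25];k=max(cv2.findContours(m,0,2)[0],key=cv2.contourArea)
x,y,w,h=cv2.boundingRect(k);p=(u-25+x+(w-1)/2,v-25+y+(h-1)/2);print(q,p,w,h,ground(c,p,.112)[0])
go(.4235,.138,.225)
```

```text
[279.50425918 214.57436944] (np.float64(280.0), np.float64(214.5)) 35 34 [0.60592478 0.31768005 0.112     ]
go [ 0.182  -0.1789 -0.0005] turn [-0.001 -0.003  0.   ] t 26.5
```

The register's dial is round and centred at (.606,.3175) at the right height. The ring is next.

>>> shift_gripper(
  ticks={"segments": [[0.0303, -0.0298, 0, 0, 0, 0], [0.0303, -0.0298, 0, 0, 0, 0], [0.0303, -0.0298, 0, 0, 0, 0], [0.0303, -0.0298, 0, 0, 0, 0], [0.0303, -0.0298, 0, 0, 0, 0], [0.0303, -0.0298, 0, 0, 0, 0], [0, 0, 0, 0, 0, 0], [0, 0, 0, 0, 0, 0], [0, 0, 0, 0, 0, 0]]},
  finger_gap=0.088,
)

```text
time_s: 27.4
ee_pos: [0.4247, 0.1388, 0.2254]
eef_rot: [-3.142, -0.001, -3.141]
force: [-0.5, -0.1, -0.8]
grip_width: 0.0881
grip_force: 0.0
```

Run:
```python
from h import *
c=eyes.camera('wrist');hsv=cv2.cvtColor(c['pixels'],cv2.COLOR_BGR2HSV)
q=project(c,[[.4235,.138,.056],[.4235,.138,0]]);print(q);u,v=q[0].round().astype(int)
cr=c['pixels'][v-60:v+60,u-70:u+70]; cv2.imwrite('pics/ri1z.png',cv2.resize(cr,None,fx=5,fy=5,interpolation=2))
m=cv2.inRange(hsv,(10,80,60),(32,255,255))[v-60:v+60,u-70:u+70]
cs,hh=cv2.findContours(m,cv2.RETR_CCOMP,2)
print([cv2.boundingRect(k) for k in cs if cv2.contourArea(k)>300],u-70,v-60)
```

```text
[[278.6444637  199.66808268]
 [278.79831402 190.35632124]]
[(45, 27, 56, 61), (53, 42, 40, 32)] 209 140
```

View pics/ri1z.png

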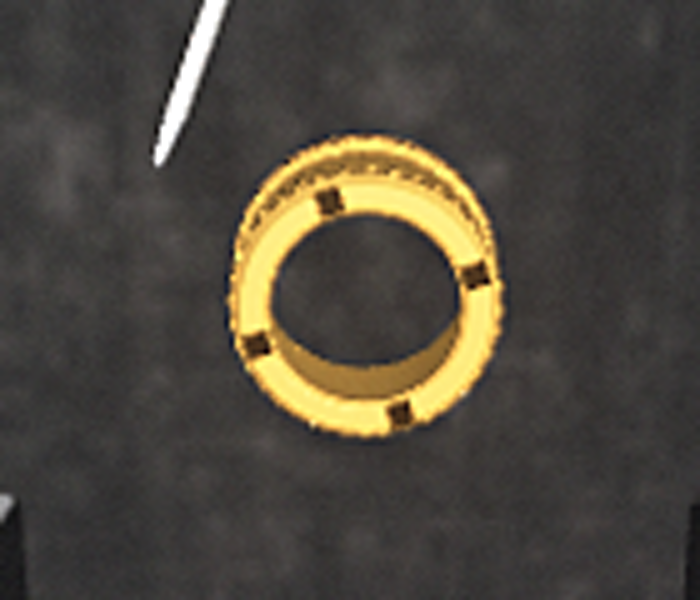

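The ring stands thread end down, its top face centred at (281.8,200.5). The screwdriver tip is clear of the fingers.

Run:
```python
from h import *
c=eyes.camera('wrist');g=ground(c,(281.8,200.5),.056)[0];print(g);go(g[0],g[1],.05)
```

```text
[0.42446663 0.14173544 0.056     ]
go [0.     0.0029 0.1754] turn [-0.    -0.001  0.001] t 27.5
```

>>> shift_gripper(
  ticks={"segments": [[0, 0.0029, 0.04, 0, 0, 0], [0, 0, 0.04, 0, 0, 0], [0, 0, 0.04, 0, 0, 0], [0, 0, 0.03, 0, 0, 0], [0, 0, 0.015, 0, 0, 0], [0, 0, 0.0100, 0, 0, 0], [0, 0, 0, 0, 0, 0], [0, 0, 0, 0, 0, 0]]},
  finger_gap=0.088,
)

```text
time_s: 28.3
ee_pos: [0.4246, 0.1415, 0.0514]
eef_rot: [3.141, 0.0, -3.141]
force: [-0.3, -0.2, 0.4]
grip_width: 0.0883
grip_force: 0.0
```

>>> shift_gripper(
  ticks={"segments": [[0, 0, 0, 0, 0, 0], [0, 0, 0, 0, 0, 0], [0, 0, 0, 0, 0, 0], [0, 0, 0, 0, 0, 0], [0, 0, 0, 0, 0, 0]]},
  finger_gap=0.05,
  clamp_n=35,
)

```text
time_s: 28.8
ee_pos: [0.4244, 0.1413, 0.0513]
eef_rot: [3.141, 0.001, -3.141]
force: [-1.3, -0.7, 7.1]
grip_width: 0.0635
grip_force: 35.0
```

>>> shift_gripper(
  ticks={"segments": [[0, 0, -0.02, 0, 0, 0], [0, 0, -0.04, 0, 0, 0], [0, 0, -0.04, 0, 0, 0], [0, 0, -0.03, 0, 0, 0], [0, 0, 0, 0, 0, 0], [0, 0, 0, 0, 0, 0]]},
)

```text
time_s: 29.4
ee_pos: [0.4239, 0.1411, 0.1802]
eef_rot: [-3.141, -0.0, -3.141]
force: [-0.1, -0.4, -3.4]
grip_width: 0.0638
grip_force: 35.0
```

```bash
python3 -c "
from h import *
go(.606,.3172,.18)"
```

```text
go [-1.821e-01  1.761e-01  1.000e-04] turn [-0. -0.  0.] t 29.4
```

>>> shift_gripper(
  ticks={"segments": [[-0.0303, 0.0292, 0, 0, 0, 0], [-0.0303, 0.0292, 0, 0, 0, 0], [-0.0303, 0.0292, 0, 0, 0, 0], [-0.0303, 0.0292, 0, 0, 0, 0], [-0.0303, 0.0292, 0, 0, 0, 0], [-0.0303, 0.0292, 0, 0, 0, 0], [0, 0, 0, 0, 0, 0], [0, 0, 0, 0, 0, 0], [0, 0, 0, 0, 0, 0]]},
)

```text
time_s: 30.3
ee_pos: [0.6052, 0.3157, 0.1795]
eef_rot: [-3.141, -0.002, 3.142]
force: [0.3, 0.8, -2.8]
grip_width: 0.0639
grip_force: 35.0
```

Run:
```python
from h import *
go(.6055,.3162,.12)
# body bowl re-measure from the pre-register wrist picture (co3): bowl outline via warm-hue mask
im=cv2.imread('pics/co3.png');hsv=cv2.cvtColor(im,cv2.COLOR_BGR2HSV)
```

```text
go [-0.0004  0.0005  0.0595] turn [-0.001 -0.002 -0.   ] t 30.3
```

>>> shift_gripper(
  ticks={"segments": [[-0.0004, 0.0005, 0.01, 0, 0, 0], [0, 0, 0.01, 0, 0, 0], [0, 0, 0.01, 0, 0, 0], [0, 0, 0, 0, 0, 0]]},
)

```text
time_s: 30.7
ee_pos: [0.6056, 0.3165, 0.1488]
eef_rot: [-3.14, -0.003, -3.142]
force: [-0.4, -0.6, -3.8]
grip_width: 0.0642
grip_force: 35.0
```

>>> shift_gripper(
  ticks={"segments": [[0, 0, 0.008, 0, 0, 0], [0, 0, 0.008, 0, 0, 0], [0, 0, 0.008, 0, 0, 0], [0, 0, 0.008, 0, 0, 0], [0, 0, 0, 0, 0, 0], [0, 0, 0, 0, 0, 0]]},
)

```text
time_s: 31.3
ee_pos: [0.6064, 0.317, 0.1189]
eef_rot: [-3.142, -0.0, -3.141]
force: [-0.0, -0.3, -2.2]
grip_width: 0.0637
grip_force: 35.0
```

>>> shift_gripper(
  ticks={"segments": [[0.0008, -0.0008, 0.006, 0, 0, 0], [0, 0, 0.006, 0, 0, 0], [0, 0, 0, 0, 0, 0], [0, 0, 0, 0, 0, 0]]},
)

```text
time_s: 31.7
ee_pos: [0.6055, 0.3161, 0.1068]
eef_rot: [-3.141, -0.0, -3.141]
force: [0.1, -0.5, -3.2]
grip_width: 0.0635
grip_force: 35.0
```

>>> shift_gripper(
  ticks={"segments": [[0, 0, 0.005, 0, 0, 0], [0, 0, 0.004, 0, 0, 0], [0, 0, 0, 0, 0, 0], [0, 0, 0, 0, 0, 0]]},
)

```text
time_s: 32.1
ee_pos: [0.6055, 0.316, 0.0976]
eef_rot: [-3.141, -0.001, -3.141]
force: [-0.9, -1.2, -2.5]
grip_width: 0.0636
grip_force: 35.0
```

Ring bottom at .046, now inside the mouth with no contact. 4.3 mm to go.

>>> shift_gripper(
  ticks={"segments": [[0, 0, 0.003, 0, 0, 0], [0, 0, 0.002, 0, 0, 0], [0, 0, 0.0005, 0, 0, 0], [0, 0, 0, 0, 0, 0], [0, 0, 0, 0, 0, 0]]},
)

```text
time_s: 32.6
ee_pos: [0.6055, 0.316, 0.0934]
eef_rot: [-3.141, -0.0, -3.141]
force: [-7.9, -5.8, 8.4]
grip_width: 0.064
grip_force: 35.0
```

>>> shift_gripper(
  ticks={"segments": [[0, 0, 0, 0, 0, 0], [0, 0, 0, 0, 0, 0], [0, 0, 0, 0, 0, 0], [0, 0, 0, 0, 0, 0], [0, 0, -0.02, 0, 0, 0], [0, 0, -0.04, 0, 0, 0], [0, 0, -0.04, 0, 0, 0], [0, 0, -0.03, 0, 0, 0], [0, 0, 0, 0, 0, 0], [0, 0, 0, 0, 0, 0]]},
  finger_gap=0.085,
)

```text
time_s: 33.6
ee_pos: [0.6056, 0.3162, 0.2224]
eef_rot: [3.141, 0.001, -3.141]
force: [0.0, -0.8, -0.8]
grip_width: 0.0848
grip_force: 0.0
```

Run:
```python
from h import *
c=eyes.camera('wrist');hsv=cv2.cvtColor(c['pixels'],cv2.COLOR_BGR2HSV);cv2.imwrite('pics/fin.png',c['pixels'])
def blob(m,u,v,s,z):
    m=m[v-s:v+s,u-s:u+s];k=max(cv2.findContours(m,0,2)[0],key=cv2.contourArea);x,y,w,h=cv2.boundingRect(k)
    p=(u-s+x+(w-1)/2,v-s+y+(h-1)/2);print(p,w,h,ground(c,p,z)[0])
u,v=project(c,[.606,.3172,.112])[0].round().astype(int);blob(cv2.inRange(hsv,(0,0,150),(180,80,255)),u,v,22,.112)
# ring opening edge at z .098: non-brass region round the dial
m=cv2.bitwise_not(cv2.inRange(hsv,(10,80,90),(32,255,255)));blob(m,u,v,34,.098)
print(project(c,[[.6055+dx,.316+dy,.098] for dx,dy in((-.0225,0),(.0225,0),(0,-.0225),(0,.0225),(-.032,0),(.032,0),(0,-.032),(0,.032))]).round(1).tolist())
row=hsv[v,u-60:u+60];print([tuple(int(a) for a in x) for x in row[::4]])
col=hsv[v-60:v+60,u];print([tuple(int(a) for a in x) for x in col[::4]], u,v)
```

```text
(np.float64(281.0), np.float64(214.5)) 35 34 [0.60562896 0.31796786 0.112     ]
(np.float64(283.5), np.float64(213.5)) 50 46 [0.60856107 0.32056249 0.098     ]
[[279.0, 188.6], [279.0, 231.7], [256.7, 210.6], [301.3, 210.6], [279.0, 179.0], [279.0, 240.4], [247.2, 210.6], [310.7, 210.6]]
[(3, 20, 112), (17, 16, 110), (16, 119, 172), (20, 139, 243), (19, 133, 239), (17, 133, 234), (19, 130, 240), (19, 126, 240), (30, 60, 255), (30, 67, 255), (11, 54, 89), (0, 0, 255), (0, 0, 255), (0, 0, 255), (0, 0, 255), (0, 0, 255), (0, 0, 255), (0, 0, 255), (0, 0, 255), (0, 0, 255), (9, 73, 80), (30, 56, 255), (29, 89, 255), (16, 135, 231), (9, 35, 118), (10, 41, 111), (9, 32, 111), (12, 33, 117), (16, 25, 114), (15, 23, 109)]
[(90, 1, 254), (0, 0, 255), (20, 131, 255), (18, 133, 240), (25, 110, 255), (23, 138, 248), (28, 115, 255), (30, 83, 255), (30, 51, 255), (9, 42, 84), (13, 74, 97), (0, 0, 255), (0, 0, 255), (0, 0, 255), (0, 0, 255), (0, 0, 255), (3, 105, 217), (0, 0, 255), (0, 0, 255), (0, 0, 255), (30, 52, 255), (30, 105, 255), (12, 26, 127), (17, 30, 121), (11, 23, 121), (14, 26, 129), (17, 17, 138), (19, 17, 123), (10, 22, 103), (18, 17, 182)] 280 215
```

Run:
```python
from h import *
c=eyes.camera('wrist');hsv=cv2.cvtColor(c['pixels'],cv2.COLOR_BGR2HSV)
m=cv2.inRange(hsv,(26,20,235),(34,125,255))[170:250,240:320];m=cv2.morphologyEx(m,cv2.MORPH_OPEN,np.ones((2,2)))
cs=[k for k in cv2.findContours(m,0,2)[0] if cv2.contourArea(k)>15];x,y,w,h=cv2.boundingRect(np.vstack(cs));p=(240+x+(w-1)/2,170+y+(h-1)/2)
print('top face bbox',x+240,y+170,w,h,ground(c,p,.098)[0])
# tilt cue / side view: scene cam, expected ring outline vs mask
s=eyes.camera('scene');h2=cv2.cvtColor(s['pixels'],cv2.COLOR_BGR2HSV)
a=np.linspace(0,2*np.pi,90)
ring=np.c_[.6055+.032*np.cos(a),.3165+.032*np.sin(a),np.full(90,.098)];dial=np.c_[.6058+.019*np.cos(a),.3174+.019*np.sin(a),np.full(90,.112)]
for P in(ring,dial):
    q=project(s,P);print(q.min(0).round(1),q.max(0).round(1))
u,v=project(s,[.606,.3172,.112])[0].round().astype(int)
d=cv2.inRange(h2,(0,0,150),(180,60,255))[v-12:v+12,u-14:u+14];k=max(cv2.findContours(d,0,2)[0],key=cv2.contourArea);x,y,w,h=cv2.boundingRect(k);print('dial scene',u-14+x,v-12+y,w,h)
print([int(i) for i in s['pixels'][v-20:v+40:2,u].sum(1)],u,v)
t=eyes.camera('top')['pixels'];t0=cv2.imread('pics/top0.png');D=(cv2.absdiff(t,t0).max(2)>60).astype(np.uint8)
print([cv2.boundingRect(k) for k in cv2.findContours(cv2.morphologyEx(D,cv2.MORPH_CLOSE,np.ones((5,5))),0,2)[0] if cv2.contourArea(k)>25])
```

```text
top face bbox 250 174 62 68 [0.60147774 0.31726541 0.098     ]
[217.6 119.5] [241.3 134.1]
[221.9 118. ] [236.1 126.6]
dial scene 223 119 12 8
[381, 390, 376, 387, 382, 378, 377, 422, 349, 709, 701, 612, 603, 100, 116, 442, 489, 344, 315, 323, 345, 333, 483, 328, 351, 223, 228, 223, 231, 596] 229 122
[(13, 384, 34, 30), (230, 255, 27, 26), (304, 248, 20, 19), (244, 199, 14, 14), (320, 191, 20, 19), (182, 163, 12, 12), (26, 136, 258, 284)]
```

Ring width, dial position and height all match the seated values. One difference patch lies near the caliper, so I'll move the arm aside to check it.

>>> shift_gripper(
  ticks={"segments": [[0.03, -0.04, 0, 0, 0, 0], [0.03, -0.04, 0, 0, 0, 0], [0.03, -0.04, 0, 0, 0, 0], [0.03, -0.04, 0, 0, 0, 0], [0.03, -0.04, 0, 0, 0, 0], [0.03, -0.04, 0, 0, 0, 0], [0.0, -0.04, 0, 0, 0, 0], [0.0, -0.04, 0, 0, 0, 0], [0, 0, 0, 0, 0, 0], [0, 0, 0, 0, 0, 0]]},
)

```text
time_s: 34.8
ee_pos: [0.4255, -0.0043, 0.222]
eef_rot: [3.141, -0.001, 3.14]
force: [0.6, -1.0, 0.1]
grip_width: 0.0853
grip_force: 0.0
```

Run:
```python
from h import *
c=eyes.camera('top');t=c['pixels'];t0=cv2.imread('pics/top0.png');D=(cv2.absdiff(t,t0).max(2)>60).astype(np.uint8)
print([cv2.boundingRect(k) for k in cv2.findContours(cv2.morphologyEx(D,cv2.MORPH_CLOSE,np.ones((5,5))),0,2)[0] if cv2.contourArea(k)>15])
print('proj dial',project(c,[[.606,.3172,.112],[.6055,.3162,.098]]))
hsv=cv2.cvtColor(t,cv2.COLOR_BGR2HSV);m=cv2.inRange(hsv,(0,0,120),(180,80,255))[188:212,168:192];k=max(cv2.findContours(m,0,2)[0],key=cv2.contourArea);x,y,w,h=cv2.boundingRect(k);print(168+x+(w-1)/2,188+y+(h-1)/2,w,h)
```

```text
[(201, 409, 58, 11), (14, 391, 32, 23), (269, 338, 13, 4), (27, 331, 147, 89), (292, 299, 24, 5), (230, 255, 27, 26), (159, 254, 14, 14), (258, 242, 91, 178), (244, 199, 14, 14), (320, 191, 20, 19), (164, 188, 25, 23)]
proj dial [[173.46342006 196.73491209]
 [174.90398441 197.88955397]]
174.0 197.0 13 15
```

The caliper and pliers haven't moved; that patch was the gripper. The dial sits where it should in the top view too.

```bash
python3 -c "
from station import ctrl
print(ctrl.hand_in())"
```

```text
the job is handed in; nothing more can be done
None
```

The water meter is assembled in the order asked and handed in at about 35 s: each part was let go at its seated height, and the final top view shows no change at the caliper, pliers or circuit board.

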